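# Hang the high-voltage guard and hold the enabling button half way

## Task

Make the board fixture safe and enable the test: pick up the yellow roof-shaped guard by its black fin, hang it over the fixture's horizontal bar so that it covers the whole length of the circuit board, and let go of it. Only then press the red button on the grey pod half way down with closed fingertips - never to the bottom, which trips the tester - and finish while still holding it there, since letting go ends the test. Do not disturb the other things on the bench.

Things in the scene. Friction and masses are not known exactly. Their poses are not given: they have to be found in the camera images.
- guard: Loose rigid yellow guard, about 120 g, shaped like a steep roof, 90 mm long (its y), 68 mm wide (x) over the feet; starts upright on its two lower edges. Origin: midway between these, z up. 3 mm panels slope 15 degrees outward; ridge 24 mm wide inside, 30 mm outside, upper face at z 75 mm. On it a black grip fin, 12 mm thick (x), 50 mm long (y), z 75 to 105 mm: grasp across the 12 mm. Symmetric
- guard_ridge (a point): Point on the guard: centre of the underside of its ridge, 72 mm above the guard's origin; axes as the guard's. This face rests on the bar when the guard hangs.
- guard_fin (a point): Point on the guard: in the middle of the black fin's length and thickness, 95 mm above the guard's origin and 10 mm below the fin's top.
- fixture: Fixed aluminium test fixture, 140 mm (its x) by 190 mm (its y), deck 14 mm above the bench. A green circuit board, 42 x 60 mm (60 along y), top 24 mm above the bench, lies in its middle straight below a flat steel bar. Origin: bench plane under the middle of the fixture, z up; the bar runs along y.
- bar_top (a point): Centre of the upper face of the fixture's bar, 104 mm above the bench; axes as the fixture's. The bar is 16 mm wide (x), 14 mm high, 176 mm long (y), on two 14 mm posts at y = +-80 mm that do not rise above it. A hanging guard's lower edges stay 18 mm above the deck.
- pod: Fixed grey control pod, 100 (x) x 80 (y) x 48 mm, with the red button on top of its middle in a black collar whose top is 52 mm above the bench. Origin: bench plane under its centre, z up.
- button_top (a point): Centre of the flat top of the red mushroom cap (36 mm diameter, 9 mm thick): 79 mm above the bench when released; sinks straight down with the button. The stem seen between cap and collar is green in its upper part and white below; the white has just vanished into the collar at half way.
- enable_button (a joint): Travel of the button in m: 0 released, 0.008 half way, 0.016 at the bottom stop. A spring pushes it up: 1.2 N to start, 6 N at half way, 10.8 N at the bottom (600 N/m). It springs back when let go.
- loupe: Bystander: black round stand loupe, 41 mm across, 36 mm high; origin at the centre of its underside. Leave alone.
- sticky_pad: Bystander: yellow sticky-note pad, 68 x 68 x 9 mm; origin at the centre of its underside. Leave alone.
- solder_spool: Bystander: small spool of solder wire with black flanges, 56 mm across, 45 mm high; origin at the centre of its underside. Leave alone.
- foil_pouch: Bystander: silvery foil pouch, 126 x 82 x 16 mm; origin at the centre of its underside. Leave alone.
- screwdriver: Bystander: red screwdriver lying on the surface, 184 mm long (along its y), 23 mm thick; origin at the centre of its underside. Leave alone.
- side_cutters: Bystander: blue-handled side cutters lying on the surface, 121 mm long (along their y), 40 mm wide, 11 mm thick; origin at the centre of the underside. Leave alone.
Things that resemble listed ones, but are neither listed nor needed, are in the scene too. Of the things like the guard, leave any that is blue, pink or turquoise; of the rest the larger one is meant.

How it is judged:
On the way, in this order (a step that is already met when the one before it is completed fails the run):
1. the guard hangs on the bar over the board, let go and at rest (z of guard_ridge in the frame of bar_top between -0.004 and 0.005 m and x of guard_ridge in the frame of bar_top between -0.01 and 0.01 m and y of guard_ridge in the frame of bar_top between -0.015 and 0.015 m and angle between guard's own z axis and vertical below 0.15 rad and angle between the y axis of guard and the y axis of fixture, either way round below 0.2 rad and contact force between guard and the arm below 0.05 N and contact force between guard and the fingers below 0.05 N and contact force between guard and fixture above 0.3 N and linear speed of guard below 0.03 m/s), for 0.3 s.
2. the button is held about half way down with the guard in place (z of guard_ridge in the frame of bar_top between -0.004 and 0.005 m and x of guard_ridge in the frame of bar_top between -0.01 and 0.01 m and y of guard_ridge in the frame of bar_top between -0.015 and 0.015 m and angle between guard's own z axis and vertical below 0.15 rad and angle between the y axis of guard and the y axis of fixture, either way round below 0.2 rad and value of joint enable_button between 0.005 and 0.011 m and contact force between the fingers and pod above 2 N), for 0.5 s.
At the end, for the whole second after the job is handed in: The guard hangs at rest on the bar alone, not touched by the robot: ridge on the bar (5 mm in height, 10 mm across), centred along it within 15 mm, tilt under 0.15 rad, within 0.2 rad of its direction; the fingers hold the button still between 5 and 11 mm of travel (all of step 2 and contact force between guard and the arm below 0.05 N and contact force between guard and the fingers below 0.05 N and contact force between guard and fixture above 0.3 N and linear speed of guard below 0.03 m/s and velocity of joint enable_button between -0.01 and 0.01 m/s); the arm keeps its last pose, push and grip.
It fails at once if the button is pressed to the bottom (beyond 14.5 mm) (value of joint enable_button above 0.0145 m).
It fails at once if the button is pressed while the guard is not on the bar (value of joint enable_button above 0.004 m and (z of guard_ridge in the frame of bar_top above 0.015 m or z of guard_ridge in the frame of bar_top below -0.015 m or horizontal distance between guard_ridge and bar_top above 0.03 m)).
It fails at once if one of the other things on the bench is pushed away (more than 30 mm) (distance of any of loupe, sticky_pad, solder_spool, foil_pouch, screwdriver, side_cutters from where it was at the start of the episode above 0.03 m).
It also fails if it takes over 50 s, if anything falls off the work surface, if the arm or the gripper's body presses on something with over 40 N, if the wrist force passes 120 N, or if a joint passes its speed limit or range.

## Robot

A 6-joint arm with a two-finger parallel gripper is mounted at the origin on a cart in front of the work surface, level with it; the furniture and walls round the work are solid. World frame = base frame: x ahead of the robot, y to its left, z up, the work surface at z = 0. Lengths are in m, angles in rad, forces in N, time in s.
With the tool pointing down it reaches from about 0.275 to 0.775 m from the base axis. Payload 14.6 kg.
Tool frame: the origin (TCP) lies between the finger pads; the fingertips stand 14 mm ahead of it and the grasp point (between the pads) lies 5 mm behind it; z points along the fingers, y is the line along which they close (so a half turn about z gives the same grasp; the last joint's range is limited). The gripper opens to 85 mm and grips with 20 to 120 N. Pads are 22 mm wide; open, the fingers measure 114 mm over their backs; the gripper's body (76 mm by 85 mm) begins 54 mm behind the grasp point. The pads swing forward as they close: fully open they stand 13 mm farther back than shut.
Start: joints at [0.997, 0.263, -0.048, 1.259, 0, 1.415], TCP at [0.214, 0.48, 0.245] pointing down, gripper open.
Joint ranges: [-2.65, 2.65], [-0.89, 1.7], [-1.18, 1.37], [-2.13, 2.11], [-1.35, 1.29], [-3.14, 3.14]. Speed limits (rad/s): [1.89, 1.89, 2.57, 2.79, 3.14, 3.14].

## Interface

Orientations are given as a unit quaternion [w, x, y, z].
In Python, from rig import arm gives the robot as it stands.
- The arm moves only by the tool arm_command, never from a script. Its argument "motion" is a list of rows, each a list of 2 entries, a list of its own where there are three numbers: the shift along the tool's x, y, z in units of 500 mm (1.0 is 500 mm), then the turn about the tool's z in units of 1.5 rad (1.0 is 1.5 rad). A call has 1 to 5 rows; each row is the pose to reach, as a shift and turn from the pose commanded when the call began, along the tool's axes at that moment; what a row does not reach only later rows make up. A row lasts 1/12 s, in which the tool goes at most 41.7 mm and 7.16 degrees, less where a joint would pass 70% of its speed; a pose out of reach is approached as far as the arm can. A call with a number of a shift or a turn outside -1 to 1 is refused whole. A call with a gripper value outside its range is refused whole. "hand" is the opening, from -1 (shut) to 1 (fully open), so that 0 is half open, set as the call begins (left out, the last holds). The fingers move at their own pace and stop on an object; "squeeze" is the grip in N (left out, the last holds). Time passes only in rows, so rows that repeat a pose let the fingers close. It gives the time, the measured TCP pose, the force, the opening and the grip force at its end, in the units of the state.
- arm.get_state(): the state, without advancing time (a new reading comes with each control period).
- arm.grab_frame(name): name is "scene" or "side" or "wrist"; returns a dict with "frame" (400x640x3 uint8, blue, green, red), "fx", "fy", "cx", "cy" (pixels), "eye" and "attitude" of the camera in the world. Camera axes: x right, y down, z forward; pixel columns grow to the right and rows downward; lengths in m; the calibration is good to about 2 mm. A picture is of the moment at which its call begins. There is no depth.
- arm.finish_job(): hands the job in; it is judged then, once.
The state is a dict: "t": time; "joint_positions": joint angles; "dq": joint speeds; "tau": joint torques, N m; "tool_pos": TCP position; "ee_rot": TCP orientation; "wrist_force": force on the tool from outside, world axes, zero at the start; "moment": the same for the moment, N m; "grip_width": finger opening in m; "grasp_force": force on a finger pad.
Only numpy, scipy, OpenCV 4.12 (cv2) and the standard library are available. Lean on these libraries where they do the work, as an engineer would, in place of code of your own. Each camera call takes 0.05 s, during which the arm holds its last target. There are 200 camera calls.

## Working session

There is one attempt and no reset: what is moved stays moved. The work goes in short steps, Python scripts to look and compute and a tool call to move; the robot and the scene stay as the last step left them, time stands still between calls to the robot, and variables do not carry over. Pictures are saved under pics/ and viewed, at most 12 in all, crops included, and the job is handed in when it is done.

Besides the shell and the picture viewer there is one more tool, called after "Request:" as name([rows], argument=value, ...), one row to a line, values as JSON. arm_command: Moves the arm, as the interface text tells. Its arguments: {"type":"object","properties":{"motion":{"type":"array"},"hand":{"type":"number"},"squeeze":{"type":"number"}},"required":["motion"]}

```bash
mkdir -p pics; cat > h.py <<'E'
import numpy as np, cv2, pickle
from scipy.spatial.transform import Rotation as R
def rot(q): return R.from_quat([q[1],q[2],q[3],q[0]]).as_matrix()
def att(a):
    a=np.array(a,float); return rot(a) if a.shape==(4,) else a
def ray(f,u,v):
    d=att(f['attitude'])@np.array([(u-f['cx'])/f['fx'],(v-f['cy'])/f['fy'],1.]); return np.array(f['eye'],float),d
def plane(f,u,v,z):
    e,d=ray(f,u,v); return e+d*(z-e[2])/d[2]
def proj(f,p):
    c=att(f['attitude']).T@(np.array(p)-f['eye']); return np.array([f['fx']*c[0]/c[2]+f['cx'],f['fy']*c[1]/c[2]+f['cy']])
def tri(fs,uvs):
    A=np.zeros((3,3));b=np.zeros(3)
    for f,(u,v) in zip(fs,uvs):
        e,d=ray(f,u,v); d=d/np.linalg.norm(d); P=np.eye(3)-np.outer(d,d); A+=P;b+=P@e
    return np.linalg.solve(A,b)
def save(n,fr): pickle.dump(fr,open(n+'.pkl','wb')); cv2.imwrite('pics/'+n+'.png',fr['frame'])
def load(n): return pickle.load(open(n+'.pkl','rb'))
E
python3 - <<'E'
from h import *
from rig import arm
for n in ['scene','side','wrist']:
    f=arm.grab_frame(n); save(n+'0',f); print(n,f['fx'],f['cx'],f['cy'],f['eye'],f['attitude'])
print(arm.get_state())
E
```

```text
scene 450.07598534102965 313.9286007635656 197.60655429171655 [1.7391707  0.41244672 1.30830177] [-0.23442885  0.54255566  0.74121817 -0.31823278]
side 402.3109898436607 317.9723133375772 199.36026167438808 [0.40509366 1.13592287 1.05965574] [ 0.01960128 -0.03058529  0.91021558 -0.41253841]
wrist 311.9092559286258 314.5865713240427 197.08494930764556 [0.14090944 0.51208077 0.37417349] [0.13037365 0.82871814 0.53770344 0.08428503]
{'t': 0.15, 'joint_positions': array([ 9.96686685e-01,  2.63418529e-01, -4.87827856e-02,  1.25939787e+00,
       -3.80729210e-06,  1.41550180e+00]), 'dq': array([ 6.26663725e-04, -1.03851429e-03,  2.49633055e-03,  2.86504506e-04,
       -4.15835795e-05,  1.57372994e-04]), 'tau': array([-6.96141069e-04, -6.37828302e+01,  3.84647834e+01,  1.06512354e-02,
       -2.51720994e-04, -2.29614898e-05]), 'tool_pos': array([0.21340144, 0.47945703, 0.24493579]), 'ee_rot': array([-1.41399300e-04,  2.07880417e-01,  9.78154165e-01, -3.75705135e-04]), 'wrist_force': array([-0.10848433, -1.0713484 ,  0.06698806]), 'moment': array([-0.01361532,  0.06043368, -0.04540232]), 'grasp_force': 0.0, 'grip_width': 0.08541294088186308}
```

View pics/scene0.png

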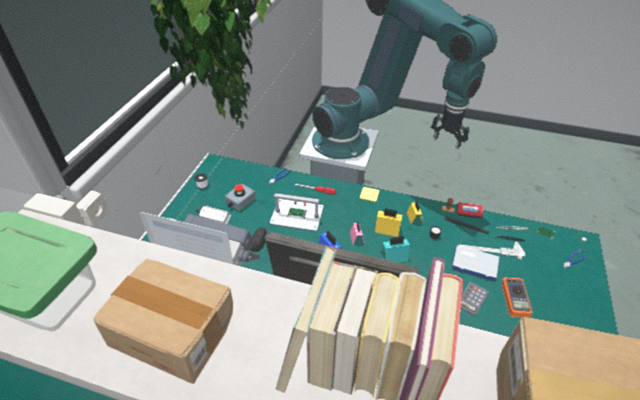

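View pics/side0.png

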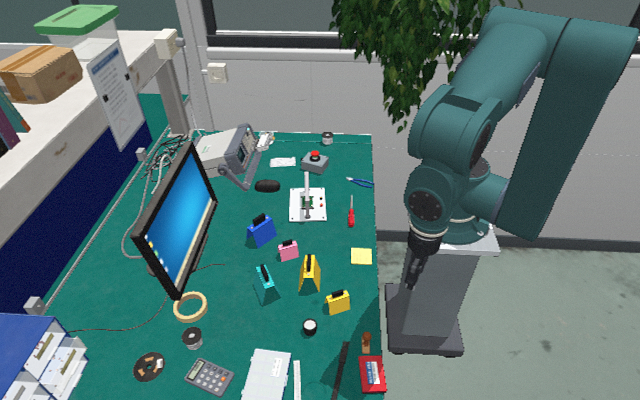

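The scene shows the large yellow guard at scene (389,222) / side (310,272), with a smaller yellow decoy at (414,212) / (338,302). The fixture is at (297,212) / (308,203) and the pod at (240,195) / (315,160). I'll zoom in on both views.

```bash
python3 - <<'E'
from h import *
s=load('scene0');d=load('side0')
a=cv2.resize(s['frame'][165:255,215:425],None,fx=3.8,fy=3.8,interpolation=cv2.INTER_CUBIC)
b=d['frame'][145:225,260:350]; c=d['frame'][235:325,260:360]
b=cv2.resize(b,None,fx=3,fy=3,interpolation=cv2.INTER_CUBIC);c=cv2.resize(c,None,fx=2.6,fy=2.6,interpolation=cv2.INTER_CUBIC)
o=np.zeros((600,800,3),np.uint8);o[:a.shape[0],:a.shape[1]]=a;o[345:345+240,:270]=b;o[345:345+234,300:560]=c
cv2.imwrite('pics/z.png',o)
# masks
for n,f in (('scene',s),('side',d)):
    h=cv2.cvtColor(f['frame'],cv2.COLOR_BGR2HSV)
    for nm,lo,hi in (('yellow',(18,130,90),(32,255,255)),('red',(0,150,90),(8,255,255)),('white',(0,0,185),(180,40,255))):
        k,l,st,ce=cv2.connectedComponentsWithStats(cv2.inRange(h,lo,hi))
        for i in range(1,k):
            u,v=ce[i]
            if st[i,4]>15 and (n=='scene' and 180<u<450 and 170<v<260 or n=='side' and 250<u<400 and 130<v<330):print(n,nm,st[i],ce[i].round(1),plane(f,u,v,0.04).round(3))
E
```

```text
scene yellow [408 203  13  20 136] [412.9 211.8] [0.42 0.41 0.04]
scene yellow [376 211  26  25 449] [388. 224.] [0.515 0.329 0.04 ]
scene red [235 185   8   6  39] [238.6 187.7] [ 0.499 -0.308  0.04 ]
scene white [157 153  51  64 151] [180.7 187.1] [ 0.57  -0.541  0.04 ]
scene white [197 183   8   4  18] [200.2 184.3] [ 0.529 -0.471  0.04 ]
scene white [228 186  24  16 115] [239.2 194.8] [ 0.539 -0.287  0.04 ]
scene white [274 194  44   8 120] [296.4 197.3] [ 0.481 -0.058  0.04 ]
scene white [270 199  53  31 982] [296.3 215. ] [ 0.577 -0.025  0.04 ]
scene white [199 206  28  16 286] [212.9 213.3] [ 0.668 -0.342  0.04 ]
scene white [190 224  36  10  54] [208.6 228.6] [ 0.747 -0.32   0.04 ]
scene white [432 228   8   5  33] [435.4 229.9] [0.491 0.507 0.04 ]
scene white [229 240  11  18 119] [233.2 247.1] [ 0.803 -0.191  0.04 ]
scene white [321 248   7  14  27] [324.4 255.3] [0.739 0.139 0.04 ]
side yellow [299 255  21  36 395] [310.1 271.4] [0.499 0.325 0.04 ]
side yellow [325 290  25  25 378] [338.  303.1] [0.406 0.438 0.04 ]
side red [311 151   8   5  35] [314.6 153. ] [ 0.537 -0.335  0.04 ]
side white [268 131  10   6  18] [271.9 132.4] [ 0.753 -0.494  0.04 ]
side white [293 132  18   1  18] [301.5 132. ] [ 0.613 -0.505  0.04 ]
side white [257 134  12  13  91] [262.2 139.7] [ 0.788 -0.428  0.04 ]
side white [303 153  23  12  79] [313.8 159.7] [ 0.536 -0.284  0.04 ]
side white [270 157  26  10 205] [282.4 161.7] [ 0.67  -0.261  0.04 ]
side white [ 289  172   38   49 1001] [306.9 202.8] [ 0.54  -0.002  0.04 ]
side white [304 320  12   9  80] [309.4 324.3] [0.485 0.514 0.04 ]
```

View pics/z.png

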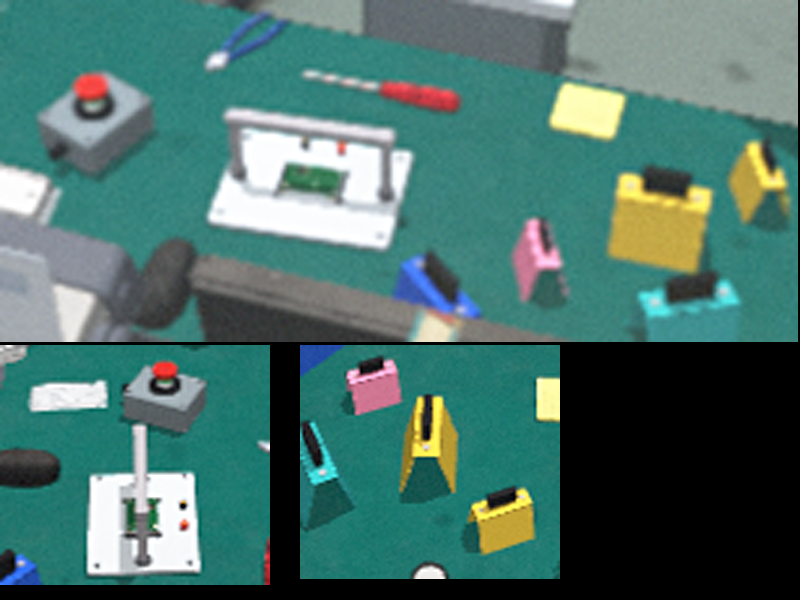

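```bash
python3 - <<'E'
from h import *
s=load('scene0');d=load('side0')
A=lambda u,v:(u/3.8+215,v/3.8+165)
B=lambda u,v:(u/3+260,(v-345)/3+145)
C=lambda u,v:((u-300)/2.6+260,(v-345)/2.6+235)
print('deck scene',[plane(s,*A(*p),.014).round(3)[:2] for p in((413,152),(390,245),(208,220))])
print('deck side',[plane(d,*B(*p),.014).round(3)[:2] for p in((90,475),(195,473),(200,572),(88,575))])
print('bar scene',[plane(s,*A(*p),.104).round(3)[:2] for p in((230,114),(393,133))], 'side',[plane(d,*B(*p),.104).round(3)[:2] for p in((139,428),(142,517))])
print('bar far tri',tri([s,d],[A(230,114),B(139,428)]).round(3))
print('guard feet side',[plane(d,*C(*p),0).round(3)[:2] for p in((402,490),(455,490))],'scene',[plane(s,*A(*p),0).round(3)[:2] for p in((612,256),(700,270))])
print('ridge',[plane(s,*A(*p),.075).round(3)[:2] for p in((618,178),(710,188))])
print('fin top scene',[plane(s,*A(*p),.105).round(3)[:2] for p in((645,170),(692,174))],'side',[plane(d,*C(*p),.105).round(3)[:2] for p in((429,397),(427,428))])
print('button',plane(s,*A(91,84),.079).round(3),plane(d,*B(164,368),.079).round(3))
print('small',plane(d,338,303,.04).round(3))
f=load('wrist0');st=rot([-1.41399300e-04,2.07880417e-01,9.78154165e-01,-3.757e-04]);print(st.round(2)); print('cam in tool',st.T@(f['eye']-np.array([.2134,.4795,.2449])),(st.T@att(f['attitude'])).round(3))
E
```

```text
deck scene [array([0.465, 0.055]), array([0.603, 0.071]), array([ 0.626, -0.119])]
deck side [array([ 0.621, -0.115]), array([ 0.478, -0.128]), array([0.461, 0.064]), array([0.599, 0.078])]
bar scene [array([ 0.557, -0.116]), array([0.533, 0.052])] side [array([ 0.55 , -0.107]), array([0.53 , 0.067])]
bar far tri [ 0.551 -0.118  0.096]
guard feet side [array([0.531, 0.373]), array([0.466, 0.369])] scene [array([0.536, 0.29 ]), array([0.527, 0.379])]
ridge [array([0.498, 0.281]), array([0.484, 0.372])]
fin top scene [array([0.509, 0.307]), array([0.5  , 0.353])] side [array([0.5  , 0.313]), array([0.499, 0.36 ])]
button [ 0.534 -0.286  0.079] [ 0.532 -0.281  0.079]
small [0.406 0.438 0.04 ]
[[-0.91  0.41 -0.  ]
 [ 0.41  0.91 -0.  ]
 [ 0.   -0.   -1.  ]]
cam in tool [ 0.07949076  0.00018192 -0.12926411] [[-0.001 -0.952 -0.307]
 [ 1.    -0.001 -0.   ]
 [-0.    -0.307  0.952]]
```

Request:
arm_command([
  [[-0.65,-0.034,0],0.69],
  [[-0.65,-0.034,0],0.69],
  [[-0.65,-0.034,0],0.69],
  [[-0.65,-0.034,0],0.69],
  [[-0.65,-0.034,0],0.69],
], hand=1)

```text
t: 0.57
tool_pos: [0.4006, 0.3838, 0.2452]
ee_rot: [-0.0, 0.501, 0.865, -0.0]
wrist_force: [0.0, 1.8, 0.5]
grip_width: 0.0855
grasp_force: 0.0
```

```bash
cat >> h.py <<'E'
def go(st,p,yaw):
    "shift/turn units to reach TCP p with tool y at world angle yaw"
    M=rot(st['ee_rot']); y=np.arctan2(M[1,1],M[0,1]); d=M.T@(np.array(p)-st['tool_pos'])
    t=(y-yaw+np.pi)%(2*np.pi)-np.pi
    print('pos',np.round(st['tool_pos'],4),'yaw',round(y,3),'t',st['t'],'W',np.round(st['wrist_force'],2),'grip',st['grip_width'],st['grasp_force']); print('shift',(d/.5).round(4),'turn',round(t/1.5,4))
E
python3 -c "
from h import *
from rig import arm
go(arm.get_state(),[.503,.332,.25],.11)"
```

```text
pos [0.4006 0.3838 0.2452] yaw 0.521 t 0.5667 W [0.03 1.78 0.47] grip 0.08550169472066019 0.0
shift [-0.1918  0.126  -0.0095] turn 0.274
```

Request:
arm_command([
  [[-0.19,0.126,-0.01],0.27],
  [[-0.19,0.126,-0.01],0.27],
  [[-0.19,0.126,-0.01],0.27],
  [[-0.19,0.126,-0.01],0.27],
  [[-0.19,0.126,-0.01],0.27],
])

```text
t: 0.98
tool_pos: [0.5027, 0.3336, 0.2495]
ee_rot: [-0.0, 0.664, 0.748, -0.0]
wrist_force: [-0.8, -0.1, 1.1]
grip_width: 0.0857
grasp_force: 0.0
```

```bash
python3 -c "
from h import *
from rig import arm
f=arm.grab_frame('wrist');save('w1',f)
go(arm.get_state(),[.503,.332,.25],.11)"
```

```text
pos [0.5016 0.3343 0.2498] yaw 0.122 t 1.0333 W [-0.35 -0.07 -0.59] grip 0.08544333904069404 0.0
shift [-0.0048  0.0022 -0.0004] turn 0.008
```

View pics/w1.png

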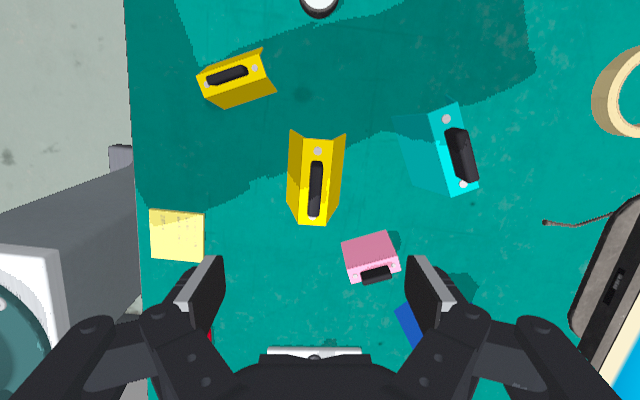

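The big guard is centred near (316,188). Its fin runs from (317,162) to (315,216), almost in line with the gripper. Now its precise pose.

```bash
python3 - <<'E'
from h import *
f=load('w1');h=cv2.cvtColor(f['frame'],cv2.COLOR_BGR2HSV)
m=cv2.inRange(h,(0,0,0),(180,255,70));m[:140]=0;m[230:]=0;m[:,:285]=0;m[:,350:]=0
ys,xs=np.nonzero(m);print(xs.min(),xs.max(),ys.min(),ys.max(),len(xs))
for v in range(ys.min(),ys.max()+1,6):
    r=xs[ys==v];print(v,r.min(),r.max(),[plane(f,c,v,.105).round(4)[:2] for c in(r.min(),r.max()+1)])
print('y ends', plane(f,317,ys.min(),.105).round(3),plane(f,317,ys.min(),.075).round(3),plane(f,315,ys.max()+1,.105).round(3))
# yellow
Y=cv2.inRange(h,(18,130,60),(34,255,255));Y[:120]=0;Y[:,:280]=0;Y[:,360:]=0
c=max(cv2.findContours(Y,0,2)[0],key=cv2.contourArea);a=cv2.approxPolyDP(c,3,True)[:,0]
print([(tuple(p),plane(f,*p,0).round(3)[:2],plane(f,*p,.075).round(3)[:2]) for p in a])
E
```

```text
308 322 161 215 499
161 312 320 [array([0.4967, 0.3578]), array([0.5047, 0.3588])]
167 311 322 [array([0.4965, 0.3523]), array([0.5071, 0.3536])]
173 311 322 [array([0.4971, 0.3469]), array([0.5078, 0.3481])]
179 310 321 [array([0.4968, 0.3412]), array([0.5076, 0.3425])]
185 310 321 [array([0.4974, 0.3356]), array([0.5083, 0.3369])]
191 309 320 [array([0.4972, 0.3298]), array([0.5081, 0.3311])]
197 309 320 [array([0.4978, 0.3241]), array([0.5088, 0.3254])]
203 309 319 [array([0.4985, 0.3183]), array([0.5086, 0.3195])]
209 308 318 [array([0.4982, 0.3123]), array([0.5084, 0.3135])]
215 309 317 [array([0.4998, 0.3064]), array([0.5082, 0.3074])]
y ends [0.501 0.358 0.105] [0.502 0.352 0.075] [0.506 0.306 0.105]
[((np.int32(291), np.int32(129)), array([0.469, 0.372]), array([0.474, 0.38 ])), ((np.int32(286), np.int32(201)), array([0.471, 0.281]), array([0.475, 0.307])), ((np.int32(298), np.int32(223)), array([0.489, 0.253]), array([0.49 , 0.285])), ((np.int32(325), np.int32(225)), array([0.525, 0.254]), array([0.519, 0.286])), ((np.int32(338), np.int32(203)), array([0.538, 0.287]), array([0.529, 0.311])), ((np.int32(345), np.int32(134)), array([0.534, 0.374]), array([0.526, 0.382])), ((np.int32(332), np.int32(140)), array([0.519, 0.365]), array([0.514, 0.375])), ((np.int32(313), np.int32(139)), array([0.496, 0.364]), array([0.496, 0.373]))]
```

```bash
python3 -c "
from h import *
from rig import arm
go(arm.get_state(),[.503,.331,.13],.045)"
```

```text
pos [0.5016 0.3343 0.2498] yaw 0.122 t 1.0333 W [-0.35 -0.07 -0.59] grip 0.08544333904069404 0.0
shift [-0.0068  0.0022  0.2396] turn 0.0513
```

Request:
arm_command([
  [[-0.006,0.002,0.08],0.05],
  [[-0.006,0.002,0.16],0.05],
  [[-0.006,0.002,0.2],0.05],
  [[-0.006,0.002,0.24],0.05],
  [[-0.006,0.002,0.24],0.05],
], hand=0)

```text
t: 1.45
tool_pos: [0.5, 0.3316, 0.1269]
ee_rot: [-0.001, 0.689, 0.725, -0.003]
wrist_force: [-0.4, -0.6, -1.1]
grip_width: 0.0426
grasp_force: 0.0
```

```bash
python3 -c "
from h import *
from rig import arm
f=arm.grab_frame('wrist');save('w2',f)
f=arm.grab_frame('side');save('s2',f)
go(arm.get_state(),[.503,.331,.094],.045)"
```

```text
pos [0.5019 0.3323 0.1308] yaw 0.049 t 1.55 W [ 0.8  -0.35  0.44] grip 0.04292815824656086 0.0
shift [-0.0027  0.0021  0.0736] turn 0.0028
```

View pics/w2.png

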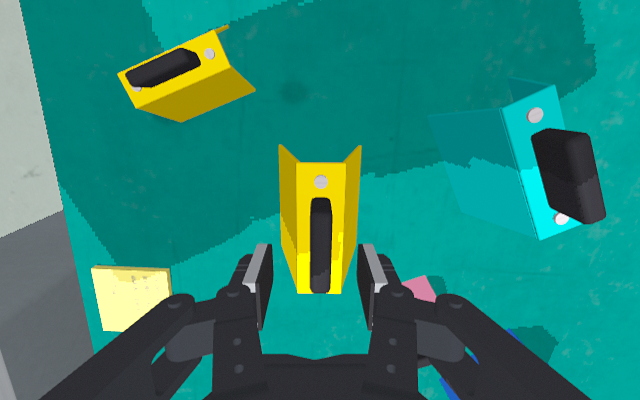

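The fin sits at (320,245) between the pads (258 and 372), well lined up. I'll descend and grip.

Request:
arm_command([
  [[-0.003,0.003,0.04],0],
  [[-0.003,0.003,0.073],0],
  [[-0.003,0.003,0.073],0],
  [[-0.003,0.003,0.073],0],
])

```text
t: 1.88
tool_pos: [0.5043, 0.3307, 0.095]
ee_rot: [0.0, 0.69, 0.724, 0.0]
wrist_force: [-0.3, -0.3, 0.4]
grip_width: 0.0429
grasp_force: 0.0
```

Request:
arm_command([
  [[0,0,0],0],
  [[0,0,0],0],
  [[0,0,0],0],
  [[0,0,0],0],
  [[0,0,0],0],
], hand=-1, squeeze=50)

```text
t: 2.3
tool_pos: [0.5047, 0.3307, 0.0948]
ee_rot: [0.0, 0.69, 0.724, 0.001]
wrist_force: [-1.8, 0.4, 7.9]
grip_width: 0.0106
grasp_force: 52.7
```

```bash
python3 -c "
from h import *
from rig import arm
go(arm.get_state(),[.503,.331,.094],.045)"
```

```text
pos [0.5047 0.3307 0.0948] yaw 0.047 t 2.3 W [-1.81  0.45  7.86] grip 0.01057933890715299 52.745845913887024
shift [ 0.0007 -0.0033  0.0015] turn 0.0015
```

Request:
arm_command([
  [[0,0,-0.03],0],
  [[0,0,-0.1],0],
  [[0,0,-0.18],0],
  [[0,0,-0.26],0],
  [[0,0,-0.31],0],
])

```text
t: 2.72
tool_pos: [0.5046, 0.3305, 0.2531]
ee_rot: [0.001, 0.69, 0.724, 0.002]
wrist_force: [0.3, 0.5, -1.4]
grip_width: 0.0113
grasp_force: 51.6
```

```bash
python3 -c "
from h import *
from rig import arm
go(arm.get_state(),[.542,.08,.25],.115)
save('w3',arm.grab_frame('wrist'))"
```

```text
pos [0.5046 0.3305 0.2531] yaw 0.047 t 2.7167 W [ 0.31  0.49 -1.38] grip 0.011260774075139864 51.55662953853607
shift [-0.504   0.0511  0.0056] turn -0.0453
```

View pics/w3.png

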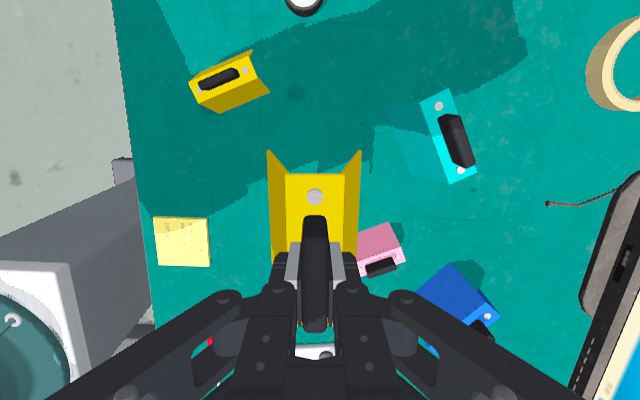

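The guard is held straight and centred in the pads (fin at 315,270). Next I'll refine the fixture pose.

```bash
python3 - <<'E'
from h import *
s=load('scene0');d=load('side0')
N=4
def warp(f,z,x0=.42,y0=-.2,w=.26,h=.34,px=.0005):
    g=np.float32([[x0,y0],[x0+w,y0],[x0+w,y0+h],[x0,y0+h]])
    src=np.float32([proj(f,[*p,z]) for p in g]); dst=np.float32([[(p[0]-x0)/px,(p[1]-y0)/px] for p in g])
    return cv2.warpPerspective(f['frame'],cv2.getPerspectiveTransform(src,dst),(int(w/px),int(h/px)),flags=cv2.INTER_CUBIC)
for n,f in(('scene',s),('side',d)):
    w=warp(f,.014);h=cv2.cvtColor(w,cv2.COLOR_BGR2HSV)
    m=cv2.inRange(h,(0,0,150),(180,60,255)); m=cv2.morphologyEx(m,cv2.MORPH_CLOSE,np.ones((61,61)));m=cv2.morphologyEx(m,cv2.MORPH_OPEN,np.ones((121,121)))
    c=max(cv2.findContours(m,0,2)[0],key=cv2.contourArea);r=cv2.minAreaRect(c)
    print(n,'deck',np.array(r[0])*.0005+[.42,-.2],np.array(r[1])*.0005,r[2])
    g=cv2.inRange(warp(f,.024),(0,0,0),(0,0,0)); h=cv2.cvtColor(warp(f,.024),cv2.COLOR_BGR2HSV);g=cv2.inRange(h,(40,90,20),(75,255,255));g[:,:150]=0;g[:200]=0;g[450:]=0
    k,l,st,ce=cv2.connectedComponentsWithStats(g);print('board',[(ce[i]*.0005+[.42,-.2],st[i,4]) for i in np.argsort(-st[1:,4])[:3]+1])
W=warp(d,.104,h=.3);V=warp(s,.104,h=.3)
cv2.imwrite('pics/bar.png',cv2.resize(np.hstack([W,V]),None,fx=.75,fy=.75))
E
```

```text
scene deck [ 0.53212939 -0.03391357] [0.1832785  0.19283104] 0.46580907702445984
board [(array([ 0.5443733 , -0.03448515]), np.int32(5892))]
side deck [ 0.54824998 -0.08675002] [0.13749997 0.08649998] 0.0
board [(array([ 0.55715975, -0.02805565]), np.int32(1806)), (array([ 0.52910712, -0.02249322]), np.int32(1475)), (array([ 0.53135563, -0.05589671]), np.int32(426))]
```

View pics/bar.png

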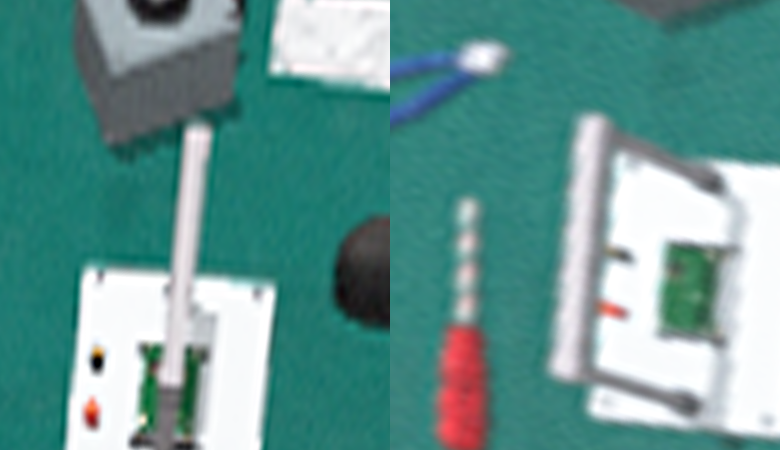

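In the rectified view the bar ends are at (199,128) and (172,383) from the side camera, which agrees with the scene camera. That puts the bar centre near (0.544, -0.032), yaw 0.104.

```bash
python3 -c "
from h import *
from rig import arm
go(arm.get_state(),[.544,-.032,.25],.104)"
```

```text
pos [0.5056 0.331  0.2565] yaw 0.047 t 2.7667 W [-1.49 -1.32  2.73] grip 0.010857190390965865 51.46678984165192
shift [-0.7288  0.0425  0.011 ] turn -0.0379
```

Request:
arm_command([
  [[-0.06,0.004,0],-0.038],
  [[-0.14,0.01,0],-0.038],
  [[-0.22,0.014,0],-0.038],
  [[-0.3,0.018,0.01],-0.038],
  [[-0.38,0.022,0.01],-0.038],
])

```text
t: 3.18
tool_pos: [0.5237, 0.1394, 0.2432]
ee_rot: [-0.0, 0.669, 0.743, -0.0]
wrist_force: [0.8, 0.8, -1.4]
grip_width: 0.0109
grasp_force: 51.4
```

Request:
arm_command([
  [[-0.08,0.008,0],0],
  [[-0.16,0.014,0],0],
  [[-0.24,0.024,0],0],
  [[-0.31,0.03,0],0],
  [[-0.34,0.034,0],0],
])

```text
t: 3.6
tool_pos: [0.5591, -0.0302, 0.2435]
ee_rot: [0.0, 0.67, 0.742, -0.0]
wrist_force: [-0.6, 0.2, -0.7]
grip_width: 0.0113
grasp_force: 51.5
```

```bash
python3 -c "
from h import *
from rig import arm
a=arm.grab_frame('scene');b=arm.grab_frame('side');save('s3',a);save('d3',b)
go(arm.get_state(),[.544,-.032,.25],.104)
x=cv2.resize(a['frame'][140:240,250:350],(400,400),interpolation=2);y=cv2.resize(b['frame'][120:230,260:370],(400,400),interpolation=2)
cv2.imwrite('pics/z3.png',np.hstack([x,y]))"
```

```text
pos [ 0.5591 -0.0288  0.2434] yaw 0.101 t 3.7 W [ 0.    1.06 -1.06] grip 0.010882730445109018 51.503098011016846
shift [-0.0034 -0.0307 -0.0132] turn -0.0022
```

View pics/z3.png

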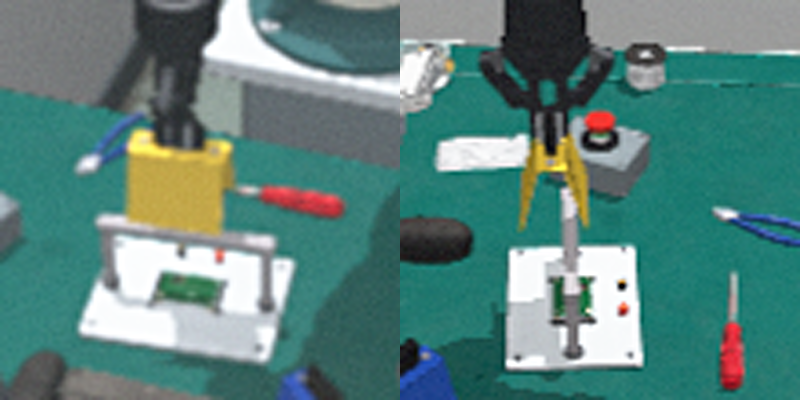

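The guard is above the bar and parallel to it, about 15 mm too far in +x. I'll correct that and lower part of the way.

Request:
arm_command([
  [[-0.004,-0.015,0],0],
  [[-0.004,-0.03,0],0],
  [[-0.004,-0.03,0.05],0],
  [[-0.004,-0.03,0.11],0],
  [[-0.004,-0.03,0.17],0],
])

```text
t: 4.12
tool_pos: [0.5432, -0.0286, 0.1585]
ee_rot: [0.001, 0.669, 0.743, 0.0]
wrist_force: [0.4, -0.1, -1.9]
grip_width: 0.0109
grasp_force: 51.5
```

```bash
python3 -c "
from h import *
from rig import arm
a=arm.grab_frame('scene');b=arm.grab_frame('side');save('s4',a);save('d4',b)
go(arm.get_state(),[.544,-.032,.129],.104)
x=cv2.resize(a['frame'][160:230,255:325],(400,400),interpolation=2);y=cv2.resize(b['frame'][145:215,270:340],(400,400),interpolation=2)
cv2.imwrite('pics/z4.png',np.hstack([x,y]))"
```

```text
pos [ 0.5409 -0.0282  0.1556] yaw 0.105 t 4.2167 W [-0.26 -0.35 -0.22] grip 0.011059125137711966 51.48879647254944
shift [-0.0083  0.0056  0.0532] turn 0.001
```

View pics/z4.png

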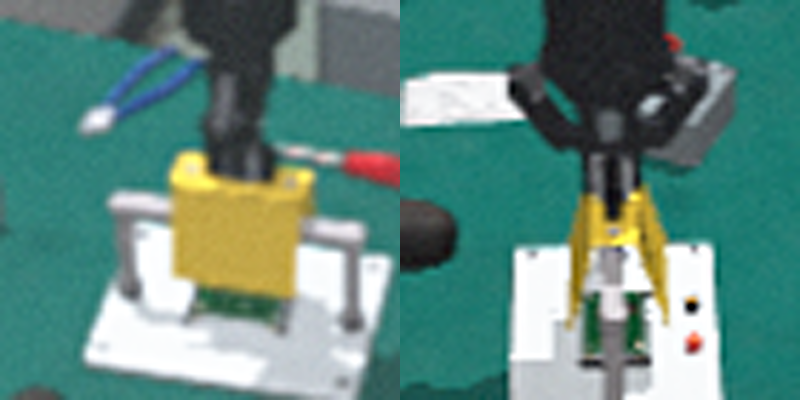

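The guard straddles the bar: bar stubs of 59 and 57 px on either side of it, feet at 570 and 663 around the bar at 617. I'll lower it gently.

Request:
arm_command([
  [[-0.003,0.004,0.02],0],
  [[-0.003,0.004,0.036],0],
  [[-0.003,0.004,0.046],0],
  [[-0.003,0.004,0.05],0],
  [[-0.003,0.004,0.05],0],
])

```text
t: 4.63
tool_pos: [0.5463, -0.031, 0.1339]
ee_rot: [0.0, 0.669, 0.743, 0.0]
wrist_force: [0.7, -0.8, -1.5]
grip_width: 0.0113
grasp_force: 51.5
```

Request:
arm_command([
  [[0,0,0.003],0],
  [[0,0,0.003],0],
  [[0,0,0.003],0],
])

```text
t: 4.88
tool_pos: [0.5463, -0.0311, 0.1326]
ee_rot: [0.0, 0.669, 0.743, 0.0]
wrist_force: [-0.3, 0.1, -0.5]
grip_width: 0.0111
grasp_force: 51.5
```

Request:
arm_command([
  [[0,-0.004,0.002],0],
  [[0,-0.004,0.006],0],
  [[0,-0.004,0.008],0],
  [[0,-0.004,0.008],0],
])

```text
t: 5.22
tool_pos: [0.5441, -0.0313, 0.128]
ee_rot: [-0.0, 0.669, 0.743, -0.0]
wrist_force: [-0.2, 1.1, -1.1]
grip_width: 0.0109
grasp_force: 51.5
```

Request:
arm_command([
  [[0,0,0.002],0],
  [[0,0,0.003],0],
  [[0,0,0.003],0],
])

```text
t: 5.47
tool_pos: [0.5442, -0.0313, 0.1269]
ee_rot: [0.0, 0.669, 0.743, 0.0]
wrist_force: [-1.1, -0.2, 1.8]
grip_width: 0.0108
grasp_force: 51.8
```

Request:
arm_command([
  [[0,0,0.001],0],
  [[0,0,0.001],0],
])

```text
t: 5.63
tool_pos: [0.5442, -0.0313, 0.1268]
ee_rot: [0.0, 0.669, 0.743, 0.0]
wrist_force: [-3.4, 0.2, 9.6]
grip_width: 0.0109
grasp_force: 53.0
```

Request:
arm_command([
  [[0,0,0],0],
  [[0,0,0],0],
  [[0,0,0],0],
  [[0,0,0],0],
], hand=-0.3)

```text
t: 5.97
tool_pos: [0.5442, -0.0313, 0.1262]
ee_rot: [-0.0, 0.669, 0.743, -0.0]
wrist_force: [0.4, -0.6, -0.0]
grip_width: 0.0297
grasp_force: 0.0
```

Request:
arm_command([
  [[0,0,-0.03],0],
  [[0,0,-0.08],0],
  [[0,0,-0.15],0],
  [[0,0,-0.23],0],
  [[0,0,-0.23],0],
])

```text
t: 6.38
tool_pos: [0.5462, -0.0316, 0.2478]
ee_rot: [0.004, 0.669, 0.743, 0.002]
wrist_force: [0.6, -0.7, -0.3]
grip_width: 0.0299
grasp_force: 0.0
```

```bash
python3 -c "
from h import *
from rig import arm
a=arm.grab_frame('scene');b=arm.grab_frame('side');w=arm.grab_frame('wrist');save('s5',a);save('d5',b);save('w5',w)
go(arm.get_state(),[.533,-.284,.24],.104)
x=cv2.resize(a['frame'][160:230,255:325],(400,400),interpolation=2);y=cv2.resize(b['frame'][145:215,270:340],(400,400),interpolation=2)
o=np.zeros((600,800,3),np.uint8);o[:300]=cv2.resize(np.hstack([x,y]),(800,300));o[300:,:480]=cv2.resize(w['frame'],(480,300))
cv2.imwrite('pics/z5.png',o)"
```

```text
pos [ 0.5443 -0.0313  0.2412] yaw 0.104 t 6.5333 W [-0.46  0.25 -0.42] grip 0.029950122688580907 0.0
shift [-0.5004 -0.0749  0.0023] turn 0.0
```

View pics/z5.png

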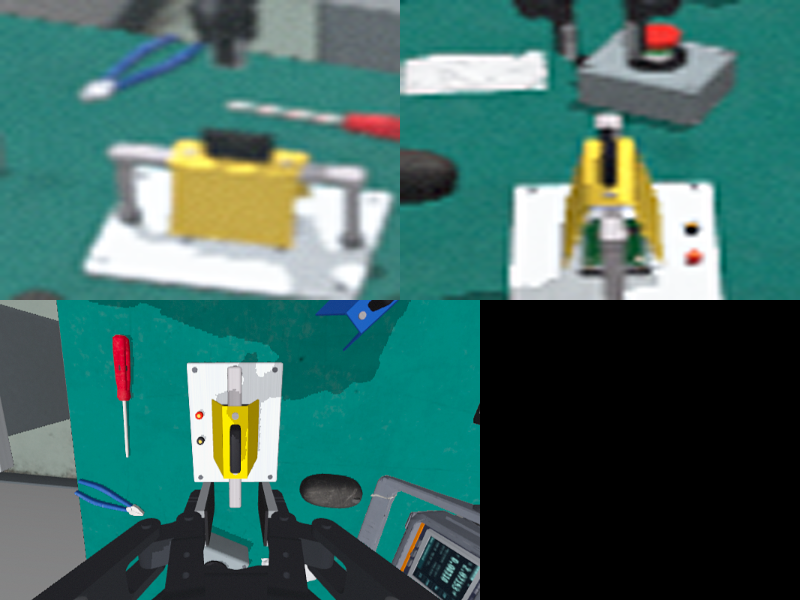

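The guard hangs level and centred: bar stubs 57 and 54 px in the scene view, symmetric about the bar from the side and from above. Now to the pod with the fingers closed.

Request:
arm_command([
  [[-0.06,-0.01,0],0],
  [[-0.14,-0.02,0],0],
  [[-0.22,-0.034,0],0],
  [[-0.3,-0.045,0],0],
  [[-0.37,-0.056,0],0],
], hand=-1, squeeze=30)

```text
t: 6.95
tool_pos: [0.5347, -0.2202, 0.2398]
ee_rot: [-0.001, 0.669, 0.743, -0.0]
wrist_force: [0.9, -0.3, 0.7]
grip_width: 0.0001
grasp_force: 0.0
```

Request:
arm_command([
  [[-0.06,-0.009,0],0],
  [[-0.11,-0.017,0],0],
  [[-0.13,-0.019,0],0],
  [[-0.13,-0.019,0],0],
  [[-0.13,-0.019,0],0],
])

```text
t: 7.37
tool_pos: [0.5326, -0.2833, 0.2402]
ee_rot: [-0.001, 0.67, 0.743, 0.0]
wrist_force: [-0.4, -0.3, 0.4]
grip_width: 0.0001
grasp_force: 0.0
```

```bash
python3 -c "
from h import *
from rig import arm
w=arm.grab_frame('wrist');save('w6',w)
h=cv2.cvtColor(w['frame'],cv2.COLOR_BGR2HSV);m=cv2.inRange(h,(0,150,60),(8,255,255))|cv2.inRange(h,(172,150,60),(180,255,255))
k,l,s,c=cv2.connectedComponentsWithStats(m)
for i in range(1,k):
  if s[i,4]>60: print(s[i],c[i],plane(w,*c[i],.079).round(4),[plane(w,*p,.079).round(4) for p in ((s[i,0],c[i][1]),(s[i,0]+s[i,2],c[i][1]),(c[i][0],s[i,1]),(c[i][0],s[i,1]+s[i,3]))])
go(arm.get_state(),[.533,-.284,.12],.104)"
```

```text
[ 298  166   37   37 1040] [315.87403846 184.02788462] [ 0.533  -0.2841  0.079 ] [array([ 0.5159, -0.2858,  0.079 ]), array([ 0.5514, -0.2822,  0.079 ]), array([ 0.5312, -0.2665,  0.079 ]), array([ 0.535 , -0.3033,  0.079 ])]
pos [ 0.5328 -0.2827  0.2406] yaw 0.104 t 7.4167 W [-0.29  0.76  0.57] grip -7.989384631905194e-05 0.0
shift [-0.0029  0.0004  0.2413] turn 0.0002
```

View pics/w6.png

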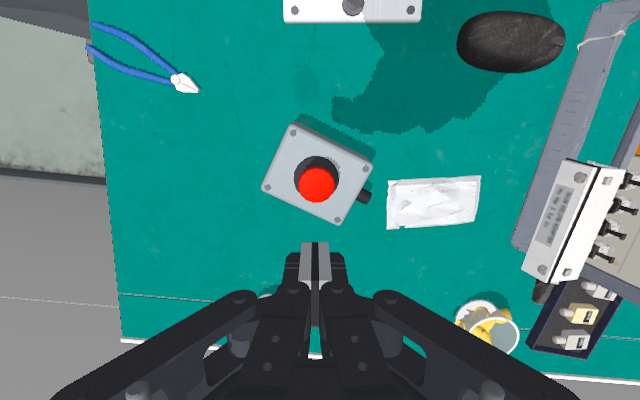

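The button centre is at pixel (316,184), which maps to (0.533, -0.284), right under the closed tips. I'll descend to about 12 mm above it.

Request:
arm_command([
  [[-0.003,0,0.07],0],
  [[-0.003,0,0.15],0],
  [[-0.003,0,0.22],0],
  [[-0.003,0,0.26],0],
  [[-0.003,0,0.27],0],
])

```text
t: 7.83
tool_pos: [0.5316, -0.2825, 0.1029]
ee_rot: [-0.003, 0.669, 0.743, -0.0]
wrist_force: [-0.4, 0.5, 0.0]
grip_width: -0.0
grasp_force: 0.0
```

Request:
arm_command([
  [[0,0,0],0],
  [[0,0,0],0],
  [[0,0,0],0],
])

```text
t: 8.08
tool_pos: [0.5339, -0.2854, 0.1081]
ee_rot: [0.001, 0.669, 0.743, 0.0]
wrist_force: [0.0, 0.0, 0.5]
grip_width: -0.0
grasp_force: 0.0
```

Request:
arm_command([
  [[0,0,0.006],0],
  [[0,0,0.012],0],
  [[0,0,0.018],0],
  [[0,0,0.022],0],
  [[0,0,0.024],0],
])

```text
t: 8.5
tool_pos: [0.5329, -0.2852, 0.0939]
ee_rot: [-0.0, 0.669, 0.743, -0.0]
wrist_force: [-0.5, -0.0, 0.1]
grip_width: -0.0002
grasp_force: 0.0
```

Request:
arm_command([
  [[0,0,0.002],0],
  [[0,0,0.004],0],
  [[0,0,0.004],0],
  [[0,0,0.004],0],
])

```text
t: 8.83
tool_pos: [0.533, -0.2853, 0.0923]
ee_rot: [-0.0, 0.669, 0.743, -0.0]
wrist_force: [-1.2, 0.3, 1.6]
grip_width: 0.0001
grasp_force: 0.6
```

Request:
arm_command([
  [[0,0,0.003],0],
  [[0,0,0.006],0],
  [[0,0,0.009],0],
  [[0,0,0.01],0],
  [[0,0,0.01],0],
])

```text
t: 9.25
tool_pos: [0.5331, -0.2853, 0.0873]
ee_rot: [0.0, 0.669, 0.743, -0.0]
wrist_force: [-1.3, -0.0, 4.4]
grip_width: 0.0005
grasp_force: 2.1
```

Request:
arm_command([
  [[0,0,0.002],0],
  [[0,0,0.004],0],
  [[0,0,0.004],0],
  [[0,0,0.004],0],
])

```text
t: 9.58
tool_pos: [0.5331, -0.2854, 0.0854]
ee_rot: [0.0, 0.669, 0.743, -0.0]
wrist_force: [-1.6, -0.2, 5.6]
grip_width: 0.0004
grasp_force: 2.7
```

Force is 5.6 N, about 7.5 mm of travel, as intended. I'll hold and do one last check.

Request:
arm_command([
  [[0,0,0.001],0],
  [[0,0,0.001],0],
  [[0,0,0.001],0],
  [[0,0,0.001],0],
  [[0,0,0.001],0],
])

```text
t: 10.0
tool_pos: [0.5331, -0.2853, 0.0849]
ee_rot: [0.0, 0.669, 0.743, -0.0]
wrist_force: [-0.7, 0.0, 5.1]
grip_width: 0.0001
grasp_force: 2.8
```

Request:
arm_command([
  [[0,0,0],0],
  [[0,0,0],0],
  [[0,0,0],0],
  [[0,0,0],0],
  [[0,0,0],0],
])

```text
t: 10.42
tool_pos: [0.5331, -0.2853, 0.0849]
ee_rot: [0.0, 0.669, 0.743, 0.0]
wrist_force: [-1.1, 0.9, 5.8]
grip_width: -0.0001
grasp_force: 2.8
```

```bash
python3 -c "
from h import *
from rig import arm
a=arm.grab_frame('scene');b=arm.grab_frame('side')
x=cv2.resize(a['frame'][160:230,215:325],(400,254),interpolation=2);y=cv2.resize(b['frame'][120:215,260:355],(400,254),interpolation=2)
cv2.imwrite('pics/z7.png',np.hstack([x,y]))
s=arm.get_state();print(s['tool_pos'],s['wrist_force'])"
```

```text
[ 0.5331082  -0.28537298  0.08492455] [-2.07778608  0.25240893  6.46189255]
```

View pics/z7.png

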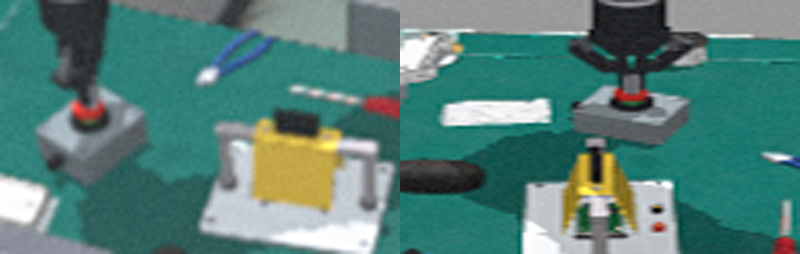

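The guard still hangs on the bar (295,165), and the button (88,112) is held down with only green stem showing. I'm handing in.

```bash
python3 -c "
from rig import arm
print(arm.finish_job())"
```

```text
the job is handed in; nothing more can be done
None
```

I handed the job in with the guard hanging level and centred on the bar, released, and the button held at about 8 mm of travel (about 6 N); the hand-in gave no pass/fail result.

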